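# Eject the converter board from its test nest

## Robot

A 6-joint arm with a two-finger parallel gripper is mounted at the origin on the work surface. World frame = base frame: x ahead of the robot, y to its left, z up, the work surface at z = 0. Lengths are in m, angles in rad, forces in N, time in s.
With the tool pointing down it reaches from about 0.35 to 0.875 m from the base axis. Payload 15.5 kg.
Tool frame: the origin (TCP) lies on the centre line of the jaws, within the pads' length; the fingertips stand 22 mm ahead of it and the grasp point (between the pads) lies 3 mm ahead of it; z points along the fingers, y is the line along which they close (so a half turn about z gives the same grasp; the last joint's range is limited). The gripper opens to 85 mm and grips with 20 to 120 N. Pads are 22 mm wide; open, the fingers measure 114 mm over their backs; the gripper's body (76 mm by 85 mm) begins 54 mm behind the grasp point. The pads swing forward as they close: fully open they stand 13 mm farther back than shut.
Start: joints at [-1.216, 0.494, 1.345, -0, 1.302, -0.096], TCP at [0.272, -0.563, 0.253] pointing down, gripper open.
Joint ranges: [-2.91, 2.91], [-0.82, 2.16], [0.22, 2.67], [-1.22, 4.37], [0.12, 2.79], [-3.08, 3.08]. Speed limits (rad/s): [1.89, 1.89, 2.57, 3.01, 3.01, 3.01].

## Interface

Orientations are given as a 3x3 rotation matrix whose columns are the frame's x, y, z axes.
In Python, from bench import env, cams, order gives the robot as it stands.
- The arm moves only by the tool play_rows, never from a script. Its argument "deltas" is a list of rows, each a list of 2 entries, a list of its own where there are three numbers: the shift along the world's x, y, z as a fraction of full scale, then the turn, a rotation vector about the world's x, y, z as a fraction of full scale. A call has 1 to 8 rows; each row shifts and turns the commanded pose from where the row before left it; what a row does not reach is not made up. Full scale, the value 1, is 50 mm for a shift and pi/2 rad for a turn. A row lasts 1/10 s, in which the tool goes at most 50 mm and 8.59 degrees, less where a joint would pass 70% of its speed; a pose out of reach is approached as far as the arm can. A call with a number of a shift or a turn outside -1 to 1 is refused whole. A call with a gripper value outside its range is refused whole. "jaw" is the gripper's target within -1 to 1 (fully open at 1, half-way at 0, shut at -1), set as the call begins (left out, the last holds). The fingers move at their own pace and stop on an object; the grip force is fixed at half the most. Time passes only in rows, so rows that do not move let the fingers close. It gives the time, the measured TCP pose, the force, the opening and the grip force at its end, in the units of the state.
- env.read_state(): the state, without advancing time (a new reading comes with each control period).
- cams.read_camera(name): name is "scene" or "top" or "wrist"; returns a dict with "img" (480x640x3 uint8, red, green, blue), "range_z" (480x640 float32, m along the optical axis (not along the pixel's ray), 0 where there is no reading), "fx", "fy", "cx", "cy" (pixels), "R" (3x3) and "t" (3): a world point X has camera coordinates R X + t; the wrist camera has in their place "hand_eye" (4x4, takes a point from camera to tool coordinates, whose origin is the TCP and whose axes are the flange's). Camera axes: x right, y down, z forward; pixel columns grow to the right and rows downward; lengths in m; the calibration is good to about 2 mm. A picture is of the moment at which its call begins: read the wrist's pose just before it.
- order.close_job(): hands the job in; it is judged then, once.
The state is a dict: "time_s": time; "joint_positions": joint angles; "qd": joint speeds; "tau": joint torques, N m; "eef_pos": TCP position; "ee_rot": TCP orientation; "wrist_force": force on the tool from outside, world axes, zero at the start; "moment": the same for the moment, N m; "grip_width": finger opening in m; "gripper_force": force on a finger pad.
Only numpy, scipy, OpenCV 4.12 (cv2) and the standard library are available. Lean on these libraries where they do the work, as an engineer would, in place of code of your own. Each camera call takes 0.05 s, during which the arm holds its last target. There are 200 camera calls.

## Task

The converter board sits sunk in the aluminium test nest. Press the red tab of the nest's ejector lever down with the fingertips until it meets its rubber stop and keep it pressed there for a full second with about 10 N (never above 20 N), so that the board's near end tips up; then take the board out and lay it, without dropping it, flat in the blue tray, components up. Leave everything else on the bench where it is.

Things in the scene. Friction and masses are not known exactly. Their poses are not given: they have to be found in the camera images.
- nest: Fixed aluminium block 150 (x) x 100 (y) x 51 mm high. Origin: centre of its underside, on the table. Pocket from x = -33 to +63, y = -27 to +27 mm; its black floor 42 mm and the rim 51 mm above the origin. The ejector lever lies in a slot along the x axis and sticks out at the -x end, which faces roughly to the robot. Position and yaw differ at each start.
- ejector: Seesaw lever; origin on its level pin along the nest's y, at nest x = -45 mm, 36 mm up. At the start its axes are the nest's; it tilts about y as the tab goes down and the nose, 42 mm beyond the pin under the board, rises. Stiff hinge: stays where left. The tab moves at 3 to 5 N when slow (11 N more per 100 mm/s). The stop is met at a tilt of 0.20 to 0.36 rad, not measured: feel for it.
- tab_top (a point): Centre of the top of the red tab (40 x 36 x 8 mm) on the lever's outer end, 60 mm from the pin; at the start 40 mm above the table. Below it, its top 10 to 20 mm above the table, stands a rubber stop 14 mm across that yields 1 mm per 4 N. On the stop press with 8 to 16 N and keep still; above 20 N the pivot bends (failure); below 7 N the press does not count.
- board: Green rigid 90 (x) x 50 (y) x 10 mm plate, about 150 g, four brown coils 18 mm across, 7 mm high on its +x half. Origin: centre of its underside, z up through the coils. Starts in the nest, x along nest x, top 1 mm above the rim, 2 to 3 mm play. With the tab on its stop its bare -x end is 12 to 21 mm up, stays up, and can be gripped across the 50 mm width just above the rim.
- blue_tray: Blue open tray, fixed, 150 (x) x 160 (y) x 22 mm high, walls and floor 5 mm thick. Origin: centre of its underside on the table. Empty at the start. It changes places with the black tray.
- black_tray: Black open tray of the same size, fixed, origin likewise. It holds the scrap board; leave it alone.
- scrap_board: A second board, same as the converter board, lying in the black tray (origin centre of its underside). Leave it.
- pliers: Yellow-handled pliers, 125 mm long, 12 mm high, lying loose; bystander.
- flux_bottle: Small amber bottle, 40 mm across, 75 mm high, loose; bystander.
- driver: Orange-handled screwdriver, 150 mm long, lying loose; bystander.

How it is judged:
On the way:
1. the tab is pressed onto its stop and held there, pressed by the fingers with more than 7 N and not moving, for 0.6 s (contact force between the fingers and ejector above 7 N and angle between ejector's own z axis and vertical above 0.15 rad and angular speed of ejector below 0.06 rad/s), for 0.6 s.
At the end, for the whole second after the job is handed in: The converter board lies at rest on the floor of the blue tray, coils up, flat within 0.1 rad (underside within 4 mm of the tray's floor), let go; everything else is where it was (x of board in the frame of blue_tray between -0.07 and 0.07 m and y of board in the frame of blue_tray between -0.075 and 0.075 m and z of board in the frame of blue_tray between 0 and 0.009 m and angle between board's own z axis and vertical below 0.1 rad and linear speed of board below 0.02 m/s); the robot touches nothing.
It fails at once if the ejector lever is pushed with more than 20 N (contact force between any of the fingers, the arm and ejector above 20 N).
It fails at once if the board is dropped or flung (faster than 0.7 m/s while not held) (contact force between the fingers and board below 0.05 N and linear speed of board above 0.7 m/s).
It fails at once if a bystander is moved by more than 25 mm (distance of any of pliers, flux_bottle, driver, scrap_board from where it was at the start of the episode above 0.025 m).
It also fails if it takes over 61 s, if anything falls off the work surface, if the arm or the gripper's body presses on something with over 40 N, if the wrist force passes 120 N, or if a joint passes its speed limit or range.

## Working session

There is one attempt and no reset: what is moved stays moved. The work goes in short steps, Python scripts to look and compute and a tool call to move; the robot and the scene stay as the last step left them, time stands still between calls to the robot, and variables do not carry over. Pictures are saved under pics/ and viewed, at most 10 in all, crops included, and the job is handed in when it is done.

Besides the shell and the picture viewer there is one more tool, called as name([rows], argument=value, ...), one row to a line, values as JSON. play_rows: Moves the arm, as the interface text tells. Shift numbers are shares of 50 mm and turn numbers shares of pi/2 rad, none past 1 either way. Its arguments: {"type":"object","properties":{"deltas":{"type":"array","items":{"type":"array"}},"jaw":{"type":"number"}},"required":["deltas"]}

```bash
mkdir -p pics
cat > h.py <<'E'
import numpy as np,cv2
from bench import env,cams,order
def pts(c):
    z=c["range_z"];v,u=np.mgrid[:480,:640]
    p=np.stack([(u-c["cx"])/c["fx"]*z,(v-c["cy"])/c["fy"]*z,z],-1)
    if "R" in c: return (p-c["t"])@np.asarray(c["R"])
    s=env.read_state();H=np.asarray(c["hand_eye"])
    return (p@H[:3,:3].T+H[:3,3])@np.asarray(s["ee_rot"]).T+np.asarray(s["eef_pos"])
E
python3 - <<'E'
from h import *
for n in("top","scene"):
    c=cams.read_camera(n);np.save(n+".npy",c,allow_pickle=True)
    cv2.imwrite(f"pics/{n}0.png",c["img"][...,::-1])
    print(n,np.round(c["R"],3).tolist(),np.round(c["t"],3))
s=env.read_state();print(s)
E
```

```text
top [[0.024, -0.999, -0.034], [-0.991, -0.019, -0.13], [0.129, 0.037, -0.991]] [0.01  0.583 0.914]
scene [[0.734, 0.679, -0.008], [0.509, -0.558, -0.655], [-0.449, 0.477, -0.756]] [-0.419 -0.237  1.479]
{'time_s': 0.1, 'joint_positions': array([-1.21651262e+00,  4.94112559e-01,  1.34608761e+00, -1.57824339e-05,
        1.30248284e+00, -9.55047097e-02]), 'qd': array([ 0.00076037, -0.00176982, -0.00221958,  0.00046222, -0.00051213,
       -0.00160924]), 'tau': array([ 1.71781157e-03, -8.83588815e+01, -3.84563327e+01, -1.48699191e-04,
        5.20931571e-03, -6.04674165e-05]), 'eef_pos': array([ 0.27162399, -0.56255153,  0.25275889]), 'ee_rot': array([[ 9.00537309e-01,  4.34778566e-01, -3.92535729e-04],
       [ 4.34778734e-01, -9.00536738e-01,  1.01735569e-03],
       [ 8.88316018e-05, -1.08683294e-03, -9.99999405e-01]]), 'wrist_force': array([ 0.9477651 , -0.55873486,  0.00693933]), 'moment': array([-0.00514623,  0.01526408,  0.01301857]), 'gripper_force': 0.0, 'grip_width': 0.08568288906361946}
```

View pics/top0.png

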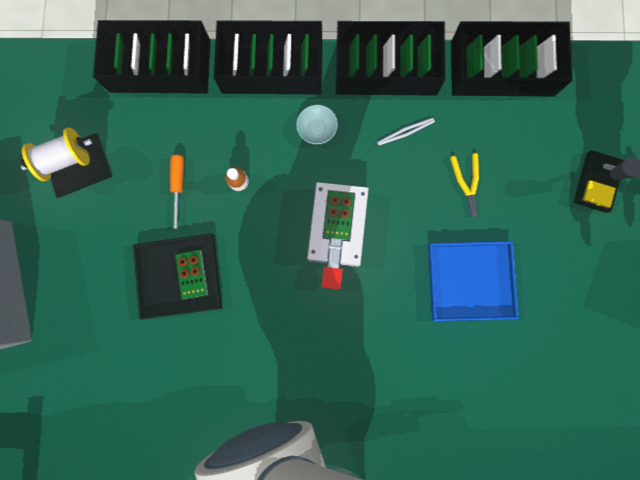

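View pics/scene0.png

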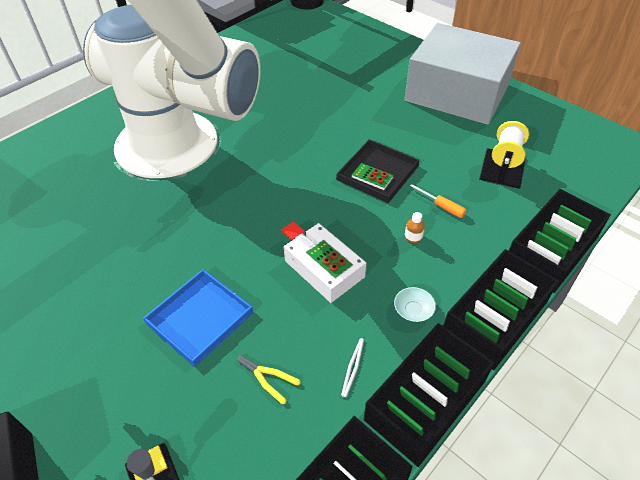

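The top view shows the red tab at (332,278), nest at (338,225), board at (339,214), blue tray at (474,281), black tray at (178,277) and bottle at (237,180). The scene view agrees: tab (292,231), blue tray (198,316).

```bash
cat > m.py <<'E'
from h import *
def cast(c,uv,h):
    R=np.asarray(c["R"]);o=-R.T@c["t"];d=np.array([(uv[0]-c["cx"])/c["fx"],(uv[1]-c["cy"])/c["fy"],1])@R
    return o+d*(h-o[2])/d[2]
for n in("top","scene"):
    c=np.load(n+".npy",allow_pickle=True).item();P=pts(c);h,s,v=np.moveaxis(cv2.cvtColor(c["img"],cv2.COLOR_RGB2HSV),-1,0)
    near=lambda x0,y0,x1,y1:(np.mgrid[:480,:640][1]>x0)&(np.mgrid[:480,:640][1]<x1)&(np.mgrid[:480,:640][0]>y0)&(np.mgrid[:480,:640][0]<y1)
    W=near(290,170,385,300) if n=="top" else near(270,210,380,310)
    M={"red":((h<8)|(h>172))&(s>180)&(v>120)&W&(P[...,2]>.033),"blue":(h>100)&(h<125)&(s>150)&(P[...,2]<.08),
       "blueflo":(h>100)&(h<125)&(s>150)&(P[...,2]<.012),
       "nest":W&(s<60)&(v>120)&(abs(P[...,2]-.051)<.006),"board":W&(h>45)&(h<75)&(s>80)&(abs(P[...,2]-.052)<.008)}
    for k,m in M.items():
        m=cv2.morphologyEx(m.astype(np.uint8),cv2.MORPH_OPEN,np.ones((3,3)))
        cs=cv2.findContours(m,0,1)[0]
        if not cs: print(n,k,"none");continue
        q=max(cs,key=cv2.contourArea)
        H={"red":.04,"blue":.022,"blueflo":.005,"nest":.051,"board":.052}[k]
        X=np.array([cast(c,p[0],H)[:2] for p in q],np.float32)
        r=cv2.minAreaRect(X*1000);
        zm=np.median(P[...,2][m>0])
        print(n,k,np.round(r[0],1),np.round(r[1],1),round(r[2],1),"z",round(zm,4),len(q))
E
python3 m.py
```

```text
top red [497.5 -14.9] [33.4 37.4] 85.0 z 0.0402 69
top blue [ 499.7 -285.6] [150.3 164.2] 2.6 z 0.0056 334
top blueflo [ 500.2 -291.5] [140.8 149.3] 2.7 z 0.0051 303
top nest [602.4 -25.2] [100.  150.5] 84.7 z 0.0513 427
top board [601.4 -24.8] [49.1 32.4] 87.0 z 0.0523 87
scene red [496.1 -15. ] [36.8 39.9] 82.2 z 0.0409 45
scene blue [ 502.3 -288.6] [161.9 164.3] 2.6 z 0.0068 242
scene blueflo [ 489.  -283.4] [136.7 149.4] 2.6 z 0.0061 213
scene nest [601.1 -25.3] [104.4 154.2] 84.5 z 0.0517 308
scene board [614.5 -24.3] [50.5 89.9] 84.6 z 0.053 162
```

Nest at (602, -25) mm with yaw -5.3°; tab at (497.5, -15); blue tray at (500, -286). Next I move above the tab with the jaws shut.

play_rows([
  [[0.348,0.842,0],[0,0,-0.0432]],
  [[0.348,0.842,0],[0,0,-0.0432]],
  [[0.348,0.842,0],[0,0,-0.0432]],
  [[0.348,0.842,0],[0,0,-0.0432]],
  [[0.348,0.842,0],[0,0,-0.0432]],
  [[0.348,0.842,0],[0,0,-0.0432]],
  [[0.348,0.842,0],[0,0,-0.0432]],
  [[0.348,0.842,0],[0,0,-0.0432]],
], jaw=-1)

```text
time_s: 0.9
eef_pos: [0.4112, -0.2242, 0.2532]
ee_rot: [[0.995, -0.096, -0.0], [-0.096, -0.995, 0.0], [-0.0, -0.0, -1.0]]
wrist_force: [0.7, -0.8, 0.1]
grip_width: 0.0001
gripper_force: 0.0
```

play_rows([
  [[0.348,0.842,-0.4],[0,0,0]],
  [[0.348,0.842,-0.4],[0,0,0]],
  [[0.348,0.842,-0.4],[0,0,0]],
  [[0.348,0.842,-0.4],[0,0,0]],
  [[0.348,0.842,-0.4],[0,0,0]],
  [[0,0,-0.3],[0,0,0]],
  [[0,0,0],[0,0,0]],
  [[0,0,0],[0,0,0]],
])

```text
time_s: 1.7
eef_pos: [0.4977, -0.0159, 0.1384]
ee_rot: [[0.996, -0.093, -0.001], [-0.093, -0.996, -0.0], [-0.001, 0.0, -1.0]]
wrist_force: [-0.4, -0.6, 0.2]
grip_width: -0.0002
gripper_force: 0.0
```

play_rows([
  [[0,0,-0.3],[0,0,0]],
  [[0,0,-0.3],[0,0,0]],
  [[0,0,-0.3],[0,0,0]],
  [[0,0,-0.3],[0,0,0]],
  [[0,0,-0.1],[0,0,0]],
  [[0,0,0],[0,0,0]],
  [[0,0,0],[0,0,0]],
])

```text
time_s: 2.4
eef_pos: [0.4983, -0.016, 0.0741]
ee_rot: [[0.996, -0.094, 0.001], [-0.094, -0.996, -0.0], [0.001, 0.0, -1.0]]
wrist_force: [0.2, 1.0, 0.2]
grip_width: 0.0001
gripper_force: 0.0
```

play_rows([
  [[0,0,-0.04],[0,0,0]],
  [[0,0,-0.04],[0,0,0]],
  [[0,0,-0.04],[0,0,0]],
  [[0,0,-0.04],[0,0,0]],
  [[0,0,-0.04],[0,0,0]],
])

```text
time_s: 2.9
eef_pos: [0.4979, -0.0155, 0.0631]
ee_rot: [[0.996, -0.093, -0.0], [-0.093, -0.996, 0.0], [-0.0, -0.0, -1.0]]
wrist_force: [0.5, 0.7, -0.7]
grip_width: 0.0002
gripper_force: 0.0
```

play_rows([
  [[0,0,-0.03],[0,0,0]],
  [[0,0,-0.03],[0,0,0]],
  [[0,0,-0.03],[0,0,0]],
  [[0,0,-0.03],[0,0,0]],
])

```text
time_s: 3.3
eef_pos: [0.4978, -0.0155, 0.0573]
ee_rot: [[0.996, -0.093, -0.0], [-0.093, -0.996, 0.0], [-0.0, -0.0, -1.0]]
wrist_force: [-1.5, 0.3, 5.7]
grip_width: 0.0004
gripper_force: 2.8
```

play_rows([
  [[0,0,-0.02],[0,0,0]],
  [[0,0,-0.02],[0,0,0]],
  [[0,0,-0.02],[0,0,0]],
  [[0,0,-0.02],[0,0,0]],
])

```text
time_s: 3.7
eef_pos: [0.498, -0.0155, 0.0532]
ee_rot: [[0.996, -0.093, 0.0], [-0.093, -0.996, 0.0], [0.0, -0.0, -1.0]]
wrist_force: [-0.5, 0.9, 4.3]
grip_width: -0.0001
gripper_force: 2.5
```

play_rows([
  [[0,0,-0.02],[0,0,0]],
  [[0,0,-0.02],[0,0,0]],
])

```text
time_s: 3.9
eef_pos: [0.4981, -0.0156, 0.0512]
ee_rot: [[0.996, -0.093, 0.0], [-0.093, -0.996, -0.0], [0.0, -0.0, -1.0]]
wrist_force: [-0.5, 0.3, 4.9]
grip_width: 0.0001
gripper_force: 2.4
```

play_rows([
  [[0,0,-0.02],[0,0,0]],
  [[0,0,-0.02],[0,0,0]],
])

```text
time_s: 4.1
eef_pos: [0.4983, -0.0156, 0.0493]
ee_rot: [[0.996, -0.093, 0.001], [-0.093, -0.996, -0.0], [0.001, 0.0, -1.0]]
wrist_force: [0.6, -0.2, 5.6]
grip_width: 0.0001
gripper_force: 2.4
```

play_rows([
  [[0,0,-0.02],[0,0,0]],
  [[0,0,0],[0,0,0]],
])

```text
time_s: 4.3
eef_pos: [0.4985, -0.0156, 0.0483]
ee_rot: [[0.996, -0.093, 0.001], [-0.093, -0.996, -0.0], [0.001, 0.0, -1.0]]
wrist_force: [1.0, 0.9, 4.0]
grip_width: 0.0002
gripper_force: 1.5
```

play_rows([
  [[0,0,-0.02],[0,0,0]],
  [[0,0,0],[0,0,0]],
])

```text
time_s: 4.5
eef_pos: [0.4986, -0.0156, 0.0475]
ee_rot: [[0.996, -0.093, 0.001], [-0.093, -0.996, -0.0], [0.001, 0.0, -1.0]]
wrist_force: [1.0, 0.6, 6.7]
grip_width: -0.0002
gripper_force: 3.6
```

play_rows([
  [[0,0,-0.02],[0,0,0]],
  [[0,0,0],[0,0,0]],
])

```text
time_s: 4.7
eef_pos: [0.4988, -0.0156, 0.0467]
ee_rot: [[0.996, -0.093, 0.002], [-0.093, -0.996, -0.0], [0.002, 0.0, -1.0]]
wrist_force: [0.2, 1.8, 13.0]
grip_width: 0.0001
gripper_force: 6.2
```

play_rows([
  [[0,0,0],[0,0,0]],
  [[0,0,0],[0,0,0]],
])

```text
time_s: 4.9
eef_pos: [0.4988, -0.0156, 0.0467]
ee_rot: [[0.996, -0.093, 0.002], [-0.093, -0.996, -0.0], [0.002, 0.0, -1.0]]
wrist_force: [0.5, -0.4, 11.8]
grip_width: -0.0001
gripper_force: 5.8
```

On the stop at about 12 N; hold there, then lift off.

play_rows([
  [[0,0,0],[0,0,0]],
  [[0,0,0],[0,0,0]],
  [[0,0,0],[0,0,0]],
  [[0,0,0],[0,0,0]],
  [[0,0,0],[0,0,0]],
  [[0,0,0],[0,0,0]],
  [[0,0,0],[0,0,0]],
])

```text
time_s: 5.6
eef_pos: [0.4987, -0.0156, 0.0467]
ee_rot: [[0.996, -0.093, 0.002], [-0.093, -0.996, -0.0], [0.002, 0.0, -1.0]]
wrist_force: [0.8, -0.0, 13.0]
grip_width: -0.0001
gripper_force: 5.8
```

play_rows([
  [[0,0,0],[0,0,0]],
  [[0,0,0],[0,0,0]],
  [[0,0,0],[0,0,0]],
  [[0,0,0],[0,0,0]],
  [[0,0,0],[0,0,0]],
])

```text
time_s: 6.1
eef_pos: [0.4987, -0.0156, 0.0467]
ee_rot: [[0.996, -0.093, 0.002], [-0.093, -0.996, -0.0], [0.002, 0.0, -1.0]]
wrist_force: [1.1, 0.8, 13.2]
grip_width: -0.0002
gripper_force: 5.8
```

play_rows([
  [[0,0,0.1],[0,0,0]],
  [[0,0,0.4],[0,0,0]],
  [[0,0,0.8],[0,0,0]],
  [[-0.4,0,0.8],[0,0,0]],
  [[-0.4,0,0.8],[0,0,0]],
  [[-0.4,0,0.8],[0,0,0]],
  [[0,0,0],[0,0,0]],
  [[0,0,0],[0,0,0]],
])

```text
time_s: 6.9
eef_pos: [0.4379, -0.0156, 0.2321]
ee_rot: [[0.996, -0.093, 0.002], [-0.093, -0.996, -0.0], [0.002, 0.0, -1.0]]
wrist_force: [-0.6, -0.4, -0.4]
grip_width: 0.0001
gripper_force: 0.0
```

Run:
```python
from h import *
cs={n:cams.read_camera(n) for n in("top","wrist","scene")}
for n,c in cs.items(): np.save(n+"1.npy",c,allow_pickle=True)
a=np.vstack([cs["top"]["img"][150:330,260:420].repeat(2,0).repeat(2,1)])
b=cs["wrist"]["img"][::2,::2]
d=cs["scene"]["img"][190:310,250:400].repeat(2,0).repeat(2,1)
im=np.zeros((600,640,3),np.uint8);im[:360,:320]=a;im[:240,320:]=b;im[250:490,330:630]=d
cv2.imwrite("pics/c1.png",im[...,::-1])
ex=np.array([np.cos(.0925),-np.sin(.0925)]);ey=np.array([-ex[1],ex[0]])
for n,c in cs.items():
    P=pts(c);q=P[...,:2]-[.6022,-.0252];x=q@ex;y=q@ey
    for xx in range(-40,66,8):
        m=(abs(y)<.02)&(abs(x-xx/1000)<.004)&(c["range_z"]>0)
        if m.sum()>3: print(n,xx,m.sum(),round(np.median(P[...,2][m])*1000,1),end=" | ")
    print()
print(env.read_state()["eef_pos"])
```

```text
top -40 80 42.1 | top -32 118 52.7 | top -24 90 65.0 | top -16 84 64.2 | top -8 89 62.7 | top 0 89 62.0 | top 8 91 60.7 | top 16 89 64.7 | top 24 72 63.7 | top 32 93 57.4 | top 40 84 61.7 | top 48 74 57.7 | top 56 66 52.5 | top 64 98 49.7 | 
wrist -40 493 41.2 | wrist -32 916 61.8 | wrist -24 643 63.4 | wrist -16 617 62.2 | wrist -8 648 61.1 | wrist 0 616 60.0 | wrist 8 177 58.6 | 
scene -40 4 51.6 | scene -32 46 65.2 | scene -24 60 65.3 | scene -16 65 64.3 | scene -8 60 62.9 | scene 0 63 61.9 | scene 8 41 62.4 | scene 16 71 64.7 | scene 24 86 58.5 | scene 32 42 60.6 | scene 40 72 61.6 | scene 48 89 55.0 | scene 56 69 50.2 | scene 64 54 51.7 | 
[ 0.43775865 -0.0154867   0.23027416]
```

View pics/c1.png

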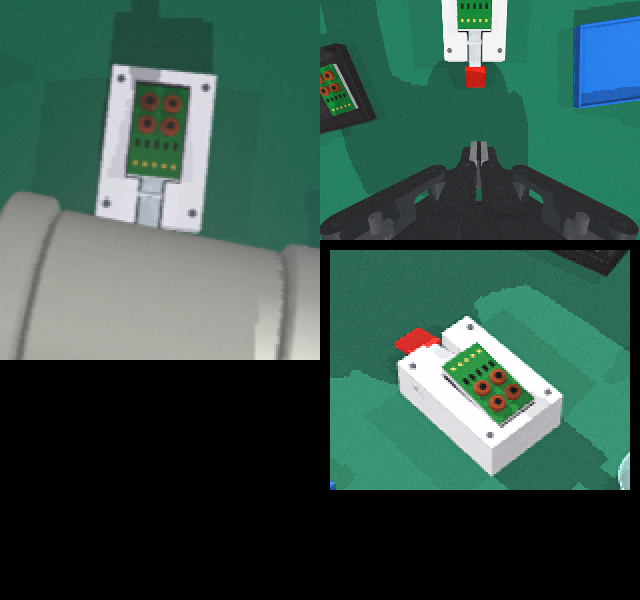

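Picture: the board's near end (about (157,175) in the top crop) is up with its top at about 65 mm, sloping about 0.15 rad down to the far end, and the red tab stays down. I'll approach with the tool tilted to match.

play_rows([
  [[0.605,-0.034,-0.448],[0,0,0]],
  [[0.605,-0.034,-0.448],[0,0,0]],
  [[0.605,-0.034,-0.448],[0.0045,0.0478,0]],
  [[0.605,-0.034,-0.448],[0.0045,0.0478,0]],
  [[0.605,-0.034,-0.448],[0,0,0]],
  [[0,0,0],[0,0,0]],
  [[0,0,0],[0,0,0]],
  [[0,0,0],[0,0,0]],
], jaw=0.46)

```text
time_s: 7.85
eef_pos: [0.5883, -0.0239, 0.119]
ee_rot: [[0.984, -0.093, -0.151], [-0.092, -0.996, 0.014], [-0.152, -0.0, -0.988]]
wrist_force: [-1.2, -0.3, -0.1]
grip_width: 0.0624
gripper_force: 0.0
```

Run:
```python
from h import *
c=cams.read_camera("wrist");np.save("w2.npy",c,allow_pickle=True)
P=pts(c);h,s,v=np.moveaxis(cv2.cvtColor(c["img"],cv2.COLOR_RGB2HSV),-1,0)
cv2.imwrite("pics/w2.png",c["img"][...,::-1])
ex=np.array([np.cos(.0925),-np.sin(.0925)]);ey=np.array([-ex[1],ex[0]])
q=P[...,:2]-[.6022,-.0252];x=q@ex;y=q@ey
g=(h>45)&(h<80)&(s>80)&(P[...,2]>.05)&(P[...,2]<.075)&(abs(x)<.07)&(abs(y)<.04)
for a in range(-40,30,5):
    m=g&(abs(x-a/1000)<.0025)
    if m.sum()>20: print(a,m.sum(),np.round(np.percentile(y[m],[1,99])*1000,1),round(np.median(P[...,2][m])*1000,1))
w=(s<60)&(v>120)&(abs(P[...,2]-.051)<.006)&(abs(x)<.09)&(abs(y)<.07)
print(np.round(np.percentile(y[w],[1,99])*1000,1),np.round(np.percentile(x[w],[1,99])*1000,1),np.median(P[...,2][w]))
st=env.read_state();print(st["eef_pos"],st["grip_width"])
```

```text
-30 649 [-22.6  25.8] 65.9
-25 683 [-22.5  25.8] 65.3
-20 609 [-23.   26.2] 64.4
-15 803 [-22.7  26.1] 63.7
-10 823 [-22.6  26. ] 62.9
-5 682 [-23.   26.1] 62.3
0 618 [-22.8  26.1] 61.5
5 817 [-22.6  25.9] 60.7
10 380 [-23.   26.4] 59.9
15 258 [-22.9  26.6] 59.1
20 356 [-22.9  26.3] 58.3
25 836 [-22.9  26.2] 57.5
[-47.5  51.2] [-75.   72.9] 0.05175324315723234
[ 0.58841525 -0.02395197  0.11957396] 0.06245118936415525
```

View pics/w2.png

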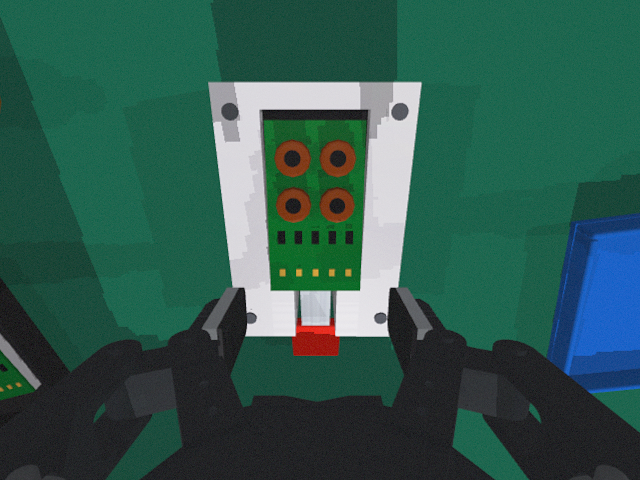

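The wrist view shows the fingers (inner pads at u≈245 and 388) centred on the board (edges u≈270–362), with the board's near end at v≈290.

play_rows([
  [[0.016,0.01,-0.2],[0,0,0]],
  [[0,0,-0.2],[0,0,0]],
  [[0,0,-0.2],[0,0,0]],
  [[0,0,-0.2],[0,0,0]],
  [[0,0,-0.05],[0,0,0]],
  [[0,0,-0.05],[0,0,0]],
  [[0,0,0],[0,0,0]],
  [[0,0,0],[0,0,0]],
])

```text
time_s: 8.7
eef_pos: [0.5902, -0.0236, 0.0745]
ee_rot: [[0.984, -0.093, -0.149], [-0.092, -0.996, 0.014], [-0.15, -0.0, -0.989]]
wrist_force: [0.1, 0.5, -0.5]
grip_width: 0.0624
gripper_force: 0.0
```

play_rows([
  [[0,0,-0.025],[0,0,0]],
  [[0,0,-0.025],[0,0,0]],
  [[0,0,0],[0,0,0]],
])

```text
time_s: 9.0
eef_pos: [0.59, -0.0235, 0.0717]
ee_rot: [[0.984, -0.093, -0.15], [-0.092, -0.996, 0.014], [-0.15, -0.0, -0.989]]
wrist_force: [-0.2, 0.6, 0.1]
grip_width: 0.0624
gripper_force: 0.0
```

play_rows([
  [[0,0,0],[0,0,0]],
  [[0,0,0],[0,0,0]],
  [[0,0,0],[0,0,0]],
  [[0,0,0],[0,0,0]],
], jaw=-1)

```text
time_s: 9.4
eef_pos: [0.5902, -0.0236, 0.0719]
ee_rot: [[0.984, -0.093, -0.149], [-0.092, -0.996, 0.014], [-0.15, -0.0, -0.989]]
wrist_force: [0.7, 0.1, 3.7]
grip_width: 0.0484
gripper_force: 62.1
```

play_rows([
  [[0,0,0.05],[0,0,0]],
  [[0,0,0.1],[0,0,0]],
  [[0,0,0.1],[0,0,0]],
  [[0,0,0.15],[0,0,0]],
  [[0,0,0.2],[0,0,0]],
  [[0,0,0],[0,0,0]],
])

```text
time_s: 10.0
eef_pos: [0.5908, -0.0236, 0.1034]
ee_rot: [[0.985, -0.093, -0.147], [-0.092, -0.996, 0.014], [-0.148, -0.0, -0.989]]
wrist_force: [0.0, -0.5, -0.9]
grip_width: 0.0481
gripper_force: 61.9
```

play_rows([
  [[0,0,0.4],[0,0,0]],
  [[0,0,0.5],[0,0,0]],
  [[0,0,0.5],[0,0,0]],
  [[0,0,0.4],[0,0,0]],
  [[0,0,0],[0,0,0]],
  [[0,0,0],[0,0,0]],
])

```text
time_s: 10.6
eef_pos: [0.5899, -0.0235, 0.1916]
ee_rot: [[0.984, -0.093, -0.149], [-0.092, -0.996, 0.014], [-0.15, -0.0, -0.989]]
wrist_force: [1.2, -0.1, -1.7]
grip_width: 0.0486
gripper_force: 62.4
```

```bash
cat > b.py <<'E'
from h import *
import sys
c=cams.read_camera("wrist");cv2.imwrite(f"pics/{sys.argv[1]}.png",c["img"][...,::-1])
st=env.read_state();P=pts(c);h,s,v=np.moveaxis(cv2.cvtColor(c["img"],cv2.COLOR_RGB2HSV),-1,0)
R=np.asarray(st["ee_rot"]);L=(P-st["eef_pos"])@R
g=(h>45)&(h<80)&(s>80)&(abs(L[...,1])<.03)&(L[...,2]>-.01)&(L[...,2]<.05)&(L[...,0]>-.03)&(L[...,0]<.1)&(c["range_z"]>0)
Q=P[g];m=Q.mean(0)
for _ in range(4):
    A=np.c_[Q[:,:2]-m[:2],np.ones(len(Q))];k=np.linalg.lstsq(A,Q[:,2],rcond=None)[0];r=abs(A@k-Q[:,2]);Q=Q[r<max(.002,1.5*np.median(r))]
n=np.r_[-k[:2],1];n/=np.linalg.norm(n)
print("n world",n,"n tool",n@R,"mean",m,len(Q));l=(Q-st["eef_pos"])@R
print("tool ranges",np.percentile(l,[1,50,99],0).round(4).tolist());print(st["eef_pos"],st["grip_width"],st["wrist_force"])
E
python3 b.py w3
```

```text
n world [ 0.15491706 -0.01329566  0.98783801] n tool [ 0.00438596 -0.00133187 -0.99998949] mean [ 0.61497101 -0.02505966  0.1773818 ] 18528
tool ranges [[-0.0181, -0.0254, 0.0082], [0.0243, -0.001, 0.0097], [0.0706, 0.0236, 0.0111]]
[ 0.58958627 -0.02349766  0.19102222] 0.048555124265938526 [ 0.25621074 -0.26506755 -1.75039286]
```

View pics/w3.png

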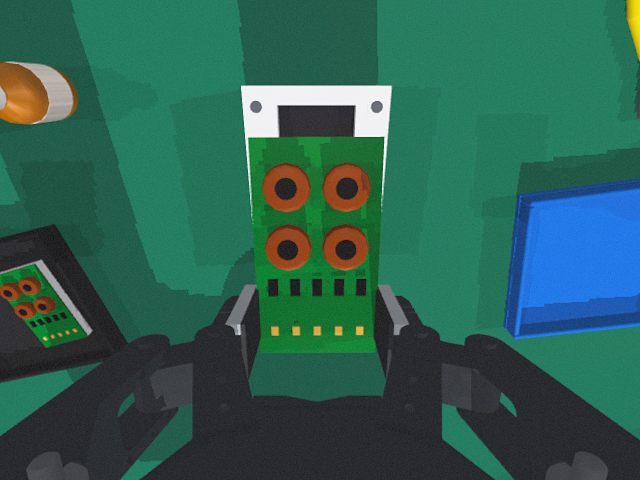

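Board is held parallel to the tool (near end between the pads at (318,330), far end (315,140)). I carry it to the blue tray, levelling and aligning it.

play_rows([
  [[-0.1,-0.23,0],[-0.0023,-0.0244,0]],
  [[-0.2,-0.46,0],[-0.0023,-0.0244,0]],
  [[-0.289,-0.661,0],[-0.0023,-0.0244,0]],
  [[-0.289,-0.661,0],[-0.0023,-0.0244,0]],
  [[-0.289,-0.661,0],[0,0,0.022]],
  [[-0.289,-0.661,0],[0,0,0.022]],
  [[-0.289,-0.661,0],[0,0,0.022]],
  [[-0.289,-0.661,0],[0,0,0.022]],
])

```text
time_s: 11.45
eef_pos: [0.487, -0.2572, 0.1906]
ee_rot: [[0.999, 0.047, 0.002], [0.047, -0.999, 0.001], [0.002, -0.001, -1.0]]
wrist_force: [-0.1, -0.6, -1.5]
grip_width: 0.0483
gripper_force: 62.4
```

play_rows([
  [[-0.2,-0.45,0],[0,0,0]],
  [[-0.078,-0.184,0],[0,0,0]],
  [[0,0,-0.4],[0,0,0]],
  [[0,0,-0.6],[0,0,0]],
  [[0,0,-0.6],[0,0,0]],
  [[0,0,-0.6],[0,0,0]],
  [[0,0,0],[0,0,0]],
  [[0,0,0],[0,0,0]],
])

```text
time_s: 12.25
eef_pos: [0.4743, -0.2874, 0.0817]
ee_rot: [[0.999, 0.045, 0.002], [0.045, -0.999, 0.001], [0.002, -0.001, -1.0]]
wrist_force: [-0.1, 0.2, -0.4]
grip_width: 0.0484
gripper_force: 62.8
```

```bash
python3 b.py w4
```

```text
n world [7.37229634e-04 1.95049119e-03 9.99997826e-01] n tool [ 0.00423156 -0.00175793 -0.9999895 ] mean [ 0.50201444 -0.28597732  0.07306794] 18379
tool ranges [[-0.018, -0.0252, 0.0081], [0.0242, -0.0006, 0.0096], [0.0707, 0.0235, 0.011]]
[ 0.47480597 -0.28791481  0.08254252] 0.048399682562889394 [ 0.66720353 -0.38845603 -1.01634346]
```

View pics/w4.png

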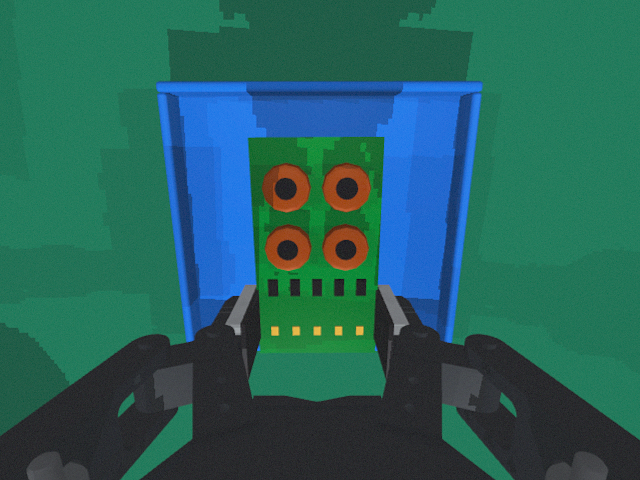

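Level and centred over the blue tray (tray walls u≈165–475, board u≈250–383). I'll lower it from 82 mm to about 25 mm.

play_rows([
  [[0,0,-0.3],[0,0,0]],
  [[0,0,-0.4],[0,0,0]],
  [[0,0,-0.2],[0,0,0]],
  [[0,0,-0.08],[0,0,0]],
  [[0,0,-0.04],[0,0,0]],
  [[0,0,0],[0,0,0]],
  [[0,0,0],[0,0,0]],
])

```text
time_s: 13.0
eef_pos: [0.4747, -0.2882, 0.0314]
ee_rot: [[0.999, 0.045, 0.004], [0.045, -0.999, -0.0], [0.004, 0.001, -1.0]]
wrist_force: [-0.2, -0.5, -0.7]
grip_width: 0.0482
gripper_force: 62.9
```

play_rows([
  [[0,0,-0.02],[0,0,0]],
  [[0,0,-0.02],[0,0,0]],
  [[0,0,-0.02],[0,0,0]],
  [[0,0,0],[0,0,0]],
])

```text
time_s: 13.4
eef_pos: [0.4743, -0.288, 0.0276]
ee_rot: [[0.999, 0.045, 0.003], [0.045, -0.999, 0.0], [0.003, -0.0, -1.0]]
wrist_force: [0.3, 0.6, -1.9]
grip_width: 0.048
gripper_force: 62.9
```

play_rows([
  [[0,0,-0.02],[0,0,0]],
  [[0,0,-0.02],[0,0,0]],
  [[0,0,0],[0,0,0]],
])

```text
time_s: 13.7
eef_pos: [0.4743, -0.288, 0.0256]
ee_rot: [[0.999, 0.045, 0.003], [0.045, -0.999, 0.0], [0.003, -0.0, -1.0]]
wrist_force: [-0.1, 0.6, -0.9]
grip_width: 0.0481
gripper_force: 62.9
```

play_rows([
  [[0,0,-0.02],[0,0,0]],
  [[0,0,0],[0,0,0]],
])

```text
time_s: 13.9
eef_pos: [0.4744, -0.2881, 0.0247]
ee_rot: [[0.999, 0.045, 0.003], [0.045, -0.999, 0.0], [0.003, 0.0, -1.0]]
wrist_force: [0.5, -0.5, -1.1]
grip_width: 0.048
gripper_force: 62.9
```

play_rows([
  [[0,0,-0.015],[0,0,0]],
  [[0,0,0],[0,0,0]],
])

```text
time_s: 14.1
eef_pos: [0.4744, -0.2881, 0.0246]
ee_rot: [[0.999, 0.045, 0.003], [0.045, -0.999, -0.0], [0.003, 0.0, -1.0]]
wrist_force: [-4.1, 1.8, 12.3]
grip_width: 0.0483
gripper_force: 64.2
```

play_rows([
  [[0,0,-0.015],[0,0,0]],
  [[0,0,0],[0,0,0]],
])

```text
time_s: 14.3
eef_pos: [0.4745, -0.2881, 0.0245]
ee_rot: [[0.999, 0.045, 0.004], [0.045, -0.999, -0.0], [0.004, 0.001, -1.0]]
wrist_force: [-5.2, 2.5, 28.2]
grip_width: 0.0483
gripper_force: 65.9
```

Touched down. I relieve the load, open, then lift away.

play_rows([
  [[0,0,0.015],[0,0,0]],
  [[0,0,0],[0,0,0]],
])

```text
time_s: 14.5
eef_pos: [0.4745, -0.2881, 0.0246]
ee_rot: [[0.999, 0.045, 0.004], [0.045, -0.999, -0.0], [0.004, 0.0, -1.0]]
wrist_force: [-3.0, 2.2, 13.5]
grip_width: 0.0482
gripper_force: 64.6
```

play_rows([
  [[0,0,0],[0,0,0]],
  [[0,0,0],[0,0,0]],
  [[0,0,0],[0,0,0]],
  [[0,0,0],[0,0,0]],
], jaw=0.5)

```text
time_s: 14.9
eef_pos: [0.4744, -0.288, 0.0239]
ee_rot: [[0.999, 0.045, 0.003], [0.045, -0.999, 0.0], [0.003, -0.0, -1.0]]
wrist_force: [-1.1, 0.1, 0.2]
grip_width: 0.0637
gripper_force: 0.0
```

play_rows([
  [[0,0,0.1],[0,0,0]],
  [[0,0,0.3],[0,0,0]],
  [[0,0,0.6],[0,0,0]],
  [[0,0,0.8],[0,0,0]],
  [[0,0,0.8],[0,0,0]],
  [[0,0,0.4],[0,0,0]],
  [[0,0,0],[0,0,0]],
  [[0,0,0],[0,0,0]],
])

```text
time_s: 15.7
eef_pos: [0.4744, -0.288, 0.1743]
ee_rot: [[0.999, 0.045, 0.004], [0.045, -0.999, -0.0], [0.004, 0.0, -1.0]]
wrist_force: [0.0, 0.9, 0.1]
grip_width: 0.0643
gripper_force: 0.0
```

Run:
```python
from h import *
im=np.hstack([cams.read_camera(n)["img"][::1 if 0 else 1][:, :] for n in("wrist","scene")])
cv2.imwrite("pics/e.png",cv2.resize(im,(800,300))[...,::-1])
c=cams.read_camera("wrist");P=pts(c);h,s,v=np.moveaxis(cv2.cvtColor(c["img"],cv2.COLOR_RGB2HSV),-1,0)
g=(h>45)&(h<75)&(s>80)&(abs(P[...,0]-.5)<.06)&(abs(P[...,1]+.287)<.06)&(P[...,2]>0)
Q=P[g];print(np.percentile(Q,[2,50,98],0).round(4))
k=np.linalg.lstsq(np.c_[Q[:,:2],np.ones(len(Q))],Q[:,2],rcond=None)[0];print(k);print(env.read_state()["eef_pos"])
```

```text
[[ 0.4579 -0.3102  0.0136]
 [ 0.4943 -0.2857  0.015 ]
 [ 0.544  -0.2619  0.0167]]
[ 0.05055741 -0.04175597 -0.02092091]
[ 0.47388016 -0.28767716  0.17300347]
```

View pics/e.png

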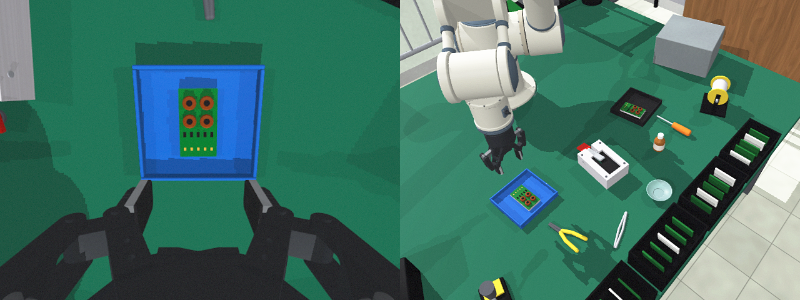

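The board lies flat in the blue tray at (198,122), top at 15 mm as expected. It is released and nothing else has moved.

```bash
python3 -c "
from bench import order
print(order.close_job())"
```

```text
the job is handed in; nothing more can be done
None
```

The tab was held on its stop at about 12–13 N for over a second. The converter board now lies flat, coils up, in the blue tray; the job is handed in at about 16 s, and hand-in returned no verdict.

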